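# Open the push-and-turn cleaner bottle on the hall shelf

## Task

Open the blue cleaner bottle on the hall shelf: take the red thumb bar of its safety cap, press the cap down, twist it about 80 degrees counterclockwise while pressing, and lift it straight off. Finish still holding the cap in the gripper, level and right above the bottle, with its underside about 6 cm above the bottle's mouth; do not put it down or let go. Leave the other things on the shelf where they are.

Things in the scene. Friction and masses are not known exactly. Their poses are not given: they have to be found in the camera images.
- safety_bottle: square blue plastic cleaner bottle, 84 mm wide, in a black steel caddy (96 x 96 mm, 32 mm high) screwed to the shelf: it cannot move. Origin: centre of the caddy's underside, on the shelf; z up along the neck's axis. White neck 32 mm across, its mouth 133 mm above the shelf
- mouth (a point): centre of the bottle's mouth (neck's top rim), 133 mm above the shelf, on the neck's axis; axes as the bottle's. Two lugs of the neck hold the cap's inner tabs: it can neither turn nor lift until pushed down 4.5 mm (6 is good). Kept down and turned, it is out of the lock past 45 degrees and lifts straight off between 45 and 130; aim for 80. Sideways play 1.5 mm
- cap: loose safety cap locked on the bottle, 40 g: a white cup, 55 mm across, 24 mm high, with a red thumb bar on top (44 mm long, 12 wide, from 24 to 46 mm above the underside). Origin: centre of the underside, z up, x along the bar. Locked: underside 121 mm above the shelf, bar along the bottle's x axis (either way round). Pushed down 4.5 to 7.5 mm it turns counterclockwise from above only
- cap_grip (a point): point on the cap's axis inside the thumb bar, 40 mm above the cap's underside, 6 mm below the bar's top; axes as the cap's. Grip the bar across its 12 mm width from above, fingertips at or just above the cup's flat top, which lies 16 mm below this point
- seal (a joint): travel in m of the sprung seal in the bottle's mouth: 0 with the cap locked and at rest (the spring pushes the cap up with 4 N); it grows as the cap is pushed down (800 N/m, about 9 N at 6 mm, stop at 0.0075) and reads -0.0015 with the cap off
- glass_jar: green glass jar with a plain steel twist cap, closed, loose; 72 mm across, 115 mm high. Bystander: leave it alone. Origin: centre of its underside.
- tier_tray: green plastic three-tier stacking tray, loose, 150 x 200 mm, 165 mm high. Bystander: leave it alone. Origin: centre of its underside.
- lock_key: black bicycle lock key lying flat, 54 mm long, 8 mm high. Bystander: leave it alone. Origin: centre of its underside.
- phone_stand: orange hard silicone phone stand, 85 x 75 mm, about 100 mm high. Bystander: leave it alone. Origin: centre of its underside.
- incense_holder: blue ceramic incense holder, round, 100 mm across, 32 mm high. Bystander: leave it alone. Origin: centre of its underside.
- bike_light: black bicycle light, 50 x 34 x 30 mm. Bystander: leave it alone. Origin: centre of its underside.
- coin_bowl: terracotta bowl, 100 mm across, 40 mm high. Bystander: leave it alone. Origin: centre of its underside.
Mind the look-alikes: they are no part of the job. There is more than one size of the safety_bottle; the one meant has the size given above.

How it is judged (in metres and radians):
On the way, in this order (a step that is already met when the one before it is completed fails the run):
1. the gripped cap is pushed down at least 3 mm while its thumb bar is still within 20 degrees of the locked direction (value of joint seal above 0.003 m and angle between the x axis of cap and the x axis of safety_bottle, either way round below 0.35 rad and contact force between the fingers and cap above 1 N), for 0.1 s.
2. the cap is twisted at least 43 degrees out of the lock while it still sits on the neck (angle between the x axis of cap and the x axis of safety_bottle, either way round above 0.75 rad and z of cap in the frame of mouth below -0.004 m and contact force between the fingers and cap above 1 N), for 0.1 s.
At the end, for the whole second after the job is handed in: The cap is off and held still in the gripper (fingers press it with over 1 N, nothing else touches it), its underside 30 to 100 mm above the bottle's mouth, within 30 mm sideways of the neck's axis, tilted less than 17 degrees; every bystander is within 30 mm of where it stood (z of cap in the frame of mouth between 0.03 and 0.1 m and horizontal distance between cap and mouth below 0.03 m and angle between cap's own z axis and vertical below 0.3 rad and linear speed of cap below 0.03 m/s and contact force between the fingers and cap above 1 N and contact force between cap and safety_bottle below 0.1 N and contact force between cap and glass_jar below 0.1 N and contact force between cap and tier_tray below 0.1 N and contact force between cap and lock_key below 0.1 N and contact force between cap and phone_stand below 0.1 N and contact force between cap and incense_holder below 0.1 N and contact force between cap and bike_light below 0.1 N and contact force between cap and coin_bowl below 0.1 N and distance of each of glass_jar, tier_tray, lock_key, phone_stand, incense_holder, bike_light, coin_bowl from where it was at the start of the episode below 0.03 m); the arm keeps its last pose, push and grip.
It fails at once if a bystander is shoved more than 30 mm (distance of any of glass_jar, tier_tray, lock_key, phone_stand, incense_holder, bike_light, coin_bowl from where it was at the start of the episode above 0.03 m).
It also fails if it takes over 42 s, if anything falls off the work surface, if the arm or the gripper's body presses on something with over 40 N, if the wrist force passes 120 N, or if a joint passes its speed limit or range.

## Robot

A 7-joint arm with a two-finger parallel gripper is mounted at the origin on the work surface. World frame = base frame: x ahead of the robot, y to its left, z up, the work surface at z = 0. Lengths are in mm, angles in rad, forces in N, time in s.
With the tool pointing down it reaches from about 400 to 875 mm from the base axis. Payload 6.5 kg.
Tool frame: the origin (TCP) lies at the very end of the fingers, on their centre line; the grasp point (between the pads) lies 19 mm behind it (robot.grip_depth is the distance from the TCP to the grasp point, in mm); z points along the fingers, y is the line along which they close (so a half turn about z gives the same grasp; the last joint's range is limited). The gripper opens to 85 mm and grips with 20 to 120 N. Pads are 22 mm wide; open, the fingers measure 114 mm over their backs; the gripper's body (76 mm by 85 mm) begins 54 mm behind the grasp point. The pads swing forward as they close: fully open they stand 13 mm farther back than shut.
Start: joints at [-1.339, 0.536, -0.004, 1.538, 0.003, 1.067, -0.071], TCP at [190.717, 621.383, 231.29] pointing down, gripper open.
Joint ranges: [-2.7, 2.7], [-0.37, 2.16], [-1.27, 1.26], [0.24, 2.4], [-1.31, 4.45], [0.19, 1.91], [-2.76, 2.76]. Speed limits (rad/s): [2.39, 2.39, 3.14, 3.14, 3.14, 3.14, 3.14].

## Interface

Orientations are given as a unit quaternion [x, y, z, w].
In Python, from cell import robot gives the robot as it stands.
- The arm moves only by the tool step_hand, called by a JSON object that holds its "name" and its "arguments", one argument or row to a line. Schema: {"type":"object","properties":{"increments":{"type":"array","items":{"type":"array","prefixItems":[{"type":"array","items":{"type":"number"},"minItems":3,"maxItems":3},{"type":"array","items":{"type":"number"},"minItems":3,"maxItems":3},{"type":"number"}],"minItems":3,"maxItems":3},"minItems":1,"maxItems":12},"grip_force":{"type":"number"},"only":{"type":"string"},"quiet":{"type":"boolean"},"lines":{"type":"string"}},"required":["increments"],"additionalProperties":false}. increments is a list of rows, 1 to 12 of them, each written [[rx, ry, rz], [dx, dy, dz], opening]: a rotation vector rx, ry, rz in parts of the range, where 1.0 means 180 degrees, then dx, dy, dz in shares of 600 mm (1.0 is 600 mm), then the opening from 0.0 (shut) to 1.0 (fully open); each row shifts and turns the commanded pose from where the row before left it, along the tool's axes as they then stand; what a row does not reach is not made up. A row lasts 1/12 s, in which the tool goes at most 41.7 mm and 0.125 rad, less where a joint would pass 70% of its speed; a pose out of reach is approached as far as the arm can. The fingers move at their own pace and stop on an object; grip_force is the grip in N (left out, the last holds). Time passes only in rows, so rows that do not move let the fingers close. The tool returns the time, the measured TCP pose, the force, the opening and the grip force at its end. only (a regular expression) keeps the lines of the reply that match it, lines (a string "A,B") keeps lines A to B, and quiet returns only ok. Shift and turn numbers lie between -1 and 1, and a call with a number outside is refused. Input that does not fit is refused with a message, and nothing moves.
- robot.sense(): the state, without advancing time (a new reading comes with each control period).
- robot.capture(name): name is "scene" or "side" or "wrist"; returns the picture (400x640x3 uint8, blue, green, red); there is no depth.
- robot.camera_model(name): a dict with "vfov" (degrees; the focal length in pixels is half the picture's height over the tangent of half this angle, whatever the lens; pixels are square), "cx", "cy" (the principal point, pixels), "xyz" and "attitude" of the camera in the world. Camera axes: x right, y down, z forward; pixel columns grow to the right and rows downward; lengths in mm; the calibration is good to about 2 mm. A picture is of the moment at which its call begins: read the wrist's pose just before it. camera_model takes no time and is no camera call; for the wrist camera it gives the pose at the moment of the call.
- robot.job_done(): hands the job in; it is judged then, once.
The state is a dict: "t": time; "joints": joint angles; "joint_vel": joint speeds; "tau": joint torques, N m; "ee_pos": TCP position; "tcp_rot": TCP orientation; "force": force on the tool from outside, world axes, zero at the start; "ft_torque": the same for the moment, N m; "opening": opening from 0.0 (shut) to 1.0 (fully open); "grasp_force": force on a finger pad.
Only numpy, scipy, OpenCV 4.12 (cv2) and the standard library are available. Lean on these libraries where they do the work, as an engineer would, in place of code of your own. Each camera call takes 0.05 s, during which the arm holds its last target. There are 200 camera calls.

## Working session

There is one attempt and no reset: what is moved stays moved. The work goes in short steps, Python scripts to look and compute and a tool call to move; the robot and the scene stay as the last step left them, time stands still between calls to the robot, and variables do not carry over. Pictures are saved under pics/ and viewed, at most 10 in all, crops included, and the job is handed in when it is done.

```bash
mkdir -p pics; ls; python3 - <<'E'
from cell import robot
import cv2,numpy as np
for n in("scene","side"):
    print(n,robot.camera_model(n)); cv2.imwrite(f"pics/{n}0.png",robot.capture(n))
s=robot.sense();print(s["ee_pos"],s["tcp_rot"],s["t"],s["opening"],s["force"])
print("wrist",robot.camera_model("wrist")); cv2.imwrite("pics/wrist0.png",robot.capture("wrist"))
E
```

```text
pics
scene {'vfov': 57.15894562747413, 'cx': 309.4991001452489, 'cy': 202.63913781602267, 'xyz': array([1318.00981076,  349.23598229,  801.6484379 ]), 'attitude': array([ 0.5027399 ,  0.74961031, -0.36019753, -0.23578532])}
side {'vfov': 52.600039765907496, 'cx': 321.005259232472, 'cy': 199.87593022905696, 'xyz': array([  78.55029862, -589.86249104,  823.25753857]), 'attitude': array([ 0.85703471, -0.3152438 ,  0.13438118, -0.38477857])}
[190.58275759 620.85317357 230.49145773] [ 1.48293481e-01  9.88943094e-01 -7.73478481e-04 -4.79909864e-05] 0.1 0.9982829309343466 [ 0.29562728 -0.56068608  0.03930754]
wrist {'vfov': 60.608263529810884, 'cx': 316.97889342149523, 'cy': 200.53077289989156, 'xyz': array([119.22482171, 641.75323994, 373.78038262]), 'attitude': array([0.79513974, 0.5883323 , 0.0869058 , 0.11859711])}
```

View pics/scene0.png

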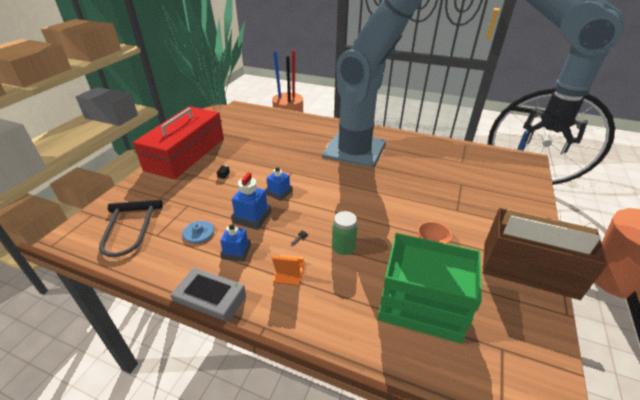

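View pics/side0.png

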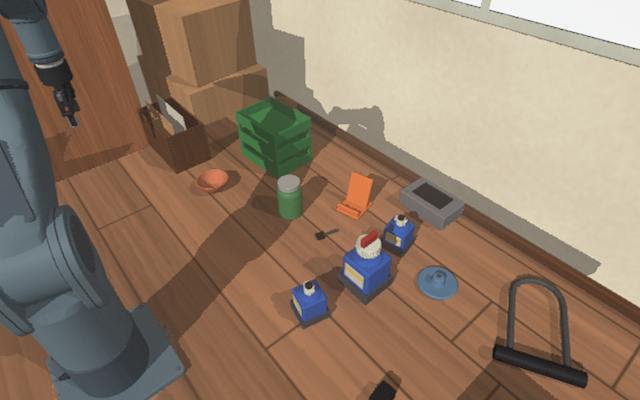

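The scene shows the target, a white cap with a red bar, at about (247,184). In the side view it is at about (369,243). The two smaller blue bottles with dark tops are look-alikes. I'll enlarge both views of the target.

```bash
cat > h.py <<'E'
import numpy as np
from cell import robot
from scipy.spatial.transform import Rotation as R
def ray(m,u,v):
    f=200/np.tan(np.radians(m["vfov"]/2)); d=R.from_quat(m["attitude"]).apply([(u-m["cx"])/f,(v-m["cy"])/f,1])
    return np.array(m["xyz"]),d/np.linalg.norm(d)
def atz(m,u,v,z):
    o,d=ray(m,u,v); return o+d*(z-o[2])/d[2]
def proj(m,p):
    f=200/np.tan(np.radians(m["vfov"]/2)); q=R.from_quat(m["attitude"]).inv().apply(np.array(p)-m["xyz"])
    return np.array([m["cx"]+f*q[0]/q[2],m["cy"]+f*q[1]/q[2]])
def tri(a,b):
    A=sum(np.eye(3)-np.outer(d,d) for o,d in(a,b)); B=sum((np.eye(3)-np.outer(d,d))@o for o,d in(a,b)); return np.linalg.solve(A,B)
E
python3 - <<'E'
from h import *
import cv2
a=cv2.imread("pics/scene0.png")[160:235,210:300];b=cv2.imread("pics/side0.png")[225:305,325:415]
a=cv2.resize(a,None,fx=4.4,fy=4.4,interpolation=cv2.INTER_CUBIC);b=cv2.resize(b,None,fx=4.4,fy=4.4,interpolation=cv2.INTER_CUBIC)
h=max(len(a),len(b));c=np.zeros((h,a.shape[1]+b.shape[1],3),np.uint8);c[:len(a),:a.shape[1]]=a;c[:len(b),a.shape[1]:]=b;cv2.imwrite("pics/crop.png",c);print(c.shape)
for n in("scene","side"):
    i=cv2.imread(f"pics/{n}0.png").astype(int);
    w={"scene":(160,235,210,300),"side":(225,305,325,415)}[n];k=i[w[0]:w[1],w[2]:w[3]]
    mk=(k[...,2]>120)&(k[...,1]<70)&(k[...,0]<70);y,x=np.nonzero(mk);print(n,len(x),x.mean()+w[2],y.mean()+w[0],x.min()+w[2],x.max()+w[2],y.min()+w[0],y.max()+w[0])
s,d=robot.camera_model("scene"),robot.camera_model("side")
print(tri(ray(s,247,178),ray(d,370,240)))
E
```

```text
(352, 792, 3)
scene 37 246.0 178.02702702702703 243 250 173 184
side 148 368.7094594594595 238.67567567567568 361 377 231 247
[ 546.19037298 -186.49676474  155.90095524]
```

View pics/crop.png

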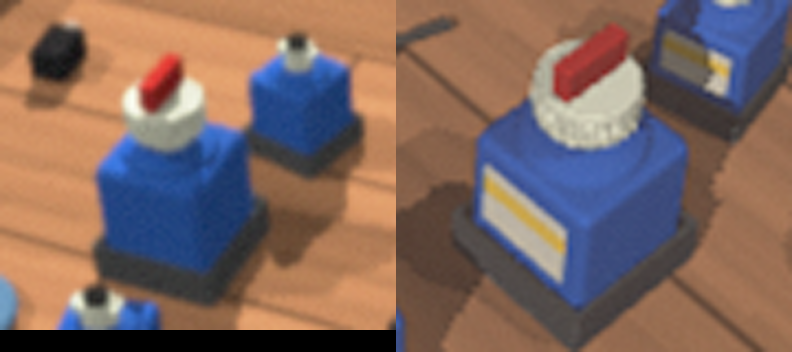

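The crop shows the bar's top ridge. In the side view it runs from (362.7,240.9) to (375.5,231.6), and in the scene view from (243.6,181.6) to (250.5,173.2). The side view also shows caddy top corners at about (338,273), (366,296) and (393.5,275).

```bash
python3 - <<'E'
from h import *
s,d=robot.camera_model("scene"),robot.camera_model("side")
for m,p,q in((s,(243.6,181.6),(250.5,173.2)),(d,(362.7,240.9),(375.5,231.6))):
    a,b=atz(m,*p,167),atz(m,*q,167);v=b-a;print((a+b)/2,np.linalg.norm(v),np.degrees(np.arctan2(v[1],v[0])))
for pts in [((453,208),(575,317),(697,222))]:
    P=[atz(d,325+(x-396)/4.4,225+y/4.4,32) for x,y in pts]
    print(P);
    for a,b in((0,1),(1,2)):
        v=P[b]-P[a];print(np.linalg.norm(v),np.degrees(np.arctan2(v[1],v[0])))
    print("centre",(P[0]+P[2])/2)
for pts in [((95,240),(212,290),(268,198))]:
    P=[atz(s,210+x/4.4,160+y/4.4,32) for x,y in pts]
    for a,b in((0,1),(1,2)):
        v=P[b]-P[a];print(np.linalg.norm(v),np.degrees(np.arctan2(v[1],v[0])))
    print("centre",(P[0]+P[2])/2)
t=robot.sense();r=R.from_quat(t["tcp_rot"]);print(r.as_matrix().round(3),t["ee_pos"])
cm=robot.camera_model("wrist");print("cam in tool",r.inv().apply(np.array(cm["xyz"])-t["ee_pos"]),(r.inv()*R.from_quat(cm["attitude"])).as_matrix().round(3))
T=np.array([545,-187,330.]);print("tool delta",r.inv().apply(T-t["ee_pos"]))
E
```

```text
[ 554.65460582 -176.89975176  167.        ] 46.219689805689214 -176.40390210212703
[ 546.46067087 -186.09947368  167.        ] 41.175953501767324 1.8996240195004377
[array([ 499.94206625, -138.19679915,   32.        ]), array([ 500.84315027, -232.94118013,   32.        ]), array([ 595.21298033, -232.57448797,   32.        ])]
94.74866584392636 -89.4550942793612
94.37054248380429 0.22263267352896302
centre [ 547.57752329 -185.38564356   32.        ]
106.50369456612695 81.67000412276224
106.33233626201746 -174.46754544139787
centre [ 547.13704804 -182.54486228   32.        ]
[[-0.956  0.293 -0.   ]
 [ 0.293  0.956 -0.001]
 [-0.    -0.001 -1.   ]] [190.6095958  620.92786272 230.62091474]
cam in tool [  74.33741732   -1.17104867 -143.28557183] [[ 0.001 -0.957 -0.291]
 [ 1.     0.001  0.   ]
 [-0.    -0.291  0.957]]
tool delta [-575.85418252 -668.52137771  -98.42418686]
```

The target is at about (547,-185), with the bar along world x (yaw about 0-1°). I'll swing clockwise around the base so that the later counterclockwise twist unwinds joint 7.

Careful with the scale: shifts go in shares of 600 mm and turns go in shares of 180 degrees. That gives: -38.5 mm / 600 = -0.0642, -8 mm / 600 = -0.0133, 0.06 rad / 3.1416 = 0.0191.

{"name": "step_hand", "arguments": {
  "increments": [
    [[0,0,0.0191],[-0.0642,-0.0058,-0.0133],1],
    [[0,0,0.0191],[-0.0642,-0.0058,-0.0133],1],
    [[0,0,0.0191],[-0.0642,-0.0058,-0.0133],1],
    [[0,0,0.0191],[-0.0642,-0.0058,-0.0133],1],
    [[0,0,0.0191],[-0.0642,-0.0058,-0.0133],1],
    [[0,0,0.0191],[-0.0642,-0.0058,0],1],
    [[0,0,0.0191],[-0.0642,-0.0058,0],1],
    [[0,0,0.0191],[-0.0642,-0.0058,0],1],
    [[0,0,0.0191],[-0.0642,-0.0058,0],1],
    [[0,0,0.0191],[-0.0642,-0.0058,0],1],
    [[0,0,0.0191],[-0.0642,-0.0058,0],1],
    [[0,0,0.0191],[-0.0642,-0.0058,0],1]
  ]
}}

```text
t: 1.15
ee_pos: [533.5, 320.9, 271.0]
tcp_rot: [0.489, 0.873, -0.0, 0.0]
force: [0.5, -0.5, -0.4]
opening: 1.002
grasp_force: 0.0
```

{"name": "step_hand", "arguments": {
  "increments": [
    [[0,0,0.0191],[-0.0642,-0.0058,0],1],
    [[0,0,0.0191],[-0.0642,-0.0058,0],1],
    [[0,0,0.0191],[-0.0642,-0.0058,0],1],
    [[0,0,0.0191],[-0.0642,-0.0058,0],1],
    [[0,0,0.0191],[-0.0642,-0.0058,0],1],
    [[0,0,0.0191],[-0.0642,-0.0058,0],1],
    [[0,0,0.0191],[-0.0642,-0.0058,0],1],
    [[0,0,0.0191],[-0.0642,-0.0058,0],1],
    [[0,0,0.0191],[-0.0642,-0.0058,0],1],
    [[0,0,0.0191],[-0.0642,-0.0058,0],1],
    [[0,0,0],[0,0,0],1],
    [[0,0,0],[0,0,0],1]
  ]
}}

```text
t: 2.15
ee_pos: [604.7, -54.7, 271.3]
tcp_rot: [0.725, 0.688, -0.001, 0.0]
force: [0.8, 0.9, -0.9]
opening: 0.998
grasp_force: 0.0
```

```bash
python3 - <<'E'
from h import *
t=robot.sense();r=R.from_quat(t["tcp_rot"]);print(t["joints"],t["ee_pos"],r.as_matrix().round(3))
E
```

```text
[-0.33386056  0.45346114  0.48350716  1.63718318 -0.22832669  1.10785577
  0.15806517] [604.72024614 -54.68761882 271.306594  ] [[ 0.053  0.999 -0.   ]
 [ 0.999 -0.053 -0.001]
 [-0.001 -0.    -1.   ]]
```

Converted, -33 mm / 600 = -0.055, -13 mm / 600 = -0.0217, 0.12 rad / 3.1416 = 0.0382.

{"name": "step_hand", "arguments": {
  "increments": [
    [[0,0,0],[-0.055,-0.0217,0],1],
    [[0,0,0],[-0.055,-0.0217,0],1],
    [[0,0,0],[-0.055,-0.0217,0],1],
    [[0,0,0],[-0.055,-0.02,0],1],
    [[0,0,0.0382],[0,0,0],1],
    [[0,0,0.0382],[0,0,0],1],
    [[0,0,0.0382],[0,0,0],1],
    [[0,0,0.0382],[0,0,0],1],
    [[0,0,0.0382],[0,0,0],1],
    [[0,0,0.0382],[0,0,0],1],
    [[0,0,0.0382],[0,0,0],1],
    [[0,0,0.0382],[0,0,0],1]
  ]
}}

```text
t: 3.15
ee_pos: [548.7, -178.8, 271.0]
tcp_rot: [0.961, 0.277, -0.0, -0.001]
force: [0.0, -0.1, 0.3]
opening: 1.004
grasp_force: 0.0
```

{"name": "step_hand", "arguments": {
  "increments": [
    [[0,0,0.0382],[0,0,0],1],
    [[0,0,0.0382],[0,0,0],1],
    [[0,0,0.0382],[0,0,0],1],
    [[0,0,0.0382],[0,0,0],1],
    [[0,0,0.0223],[0,0,0],1],
    [[0,0,0],[0,0,0],1],
    [[0,0,0],[0,0,0],1]
  ]
}}

```text
t: 3.73
ee_pos: [548.6, -179.3, 270.9]
tcp_rot: [1.0, 0.009, -0.0, -0.0]
force: [0.2, 0.2, -0.3]
opening: 0.998
grasp_force: 0.0
```

```bash
python3 - <<'E'
from h import *
import cv2
t=robot.sense();r=R.from_quat(t["tcp_rot"]);m=robot.camera_model("wrist");im=robot.capture("wrist")
cv2.imwrite("pics/w1.png",im);np.save("w1.npy",m,allow_pickle=True)
print(t["joints"],t["ee_pos"],r.as_matrix().round(3))
print(proj(m,[547,-185,167]),m)
E
```

```text
[-0.39056305  0.48667137  0.87217313  1.73040139 -0.40965385  1.1186608
 -0.94410788] [ 548.61121803 -179.27368793  270.93864233] [[ 1.     0.019 -0.   ]
 [ 0.019 -1.     0.   ]
 [-0.    -0.    -1.   ]]
[323.16689621 200.65643944] {'vfov': 60.608263529810884, 'cx': 316.97889342149523, 'cy': 200.53077289989156, 'xyz': array([ 622.28487051, -179.03589435,  414.19800113]), 'attitude': array([ 0.70615786, -0.69256695, -0.1033691 ,  0.10491388])}
```

View pics/w1.png

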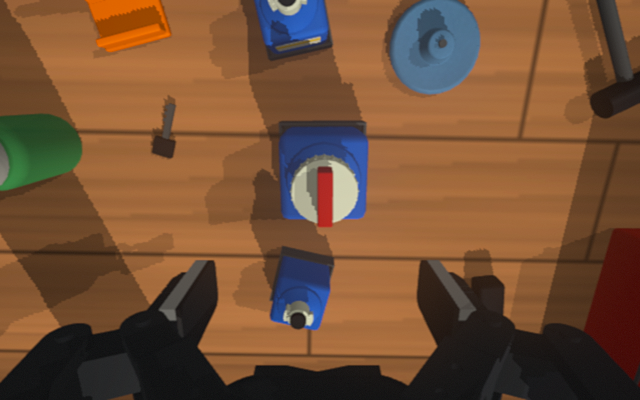

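The wrist view shows the bar from about (325,168) to (325,226), vertical in the image, with clear space for the fingers on either side. I'll measure it more precisely.

```bash
python3 - <<'E'
from h import *
import cv2
m=np.load("w1.npy",allow_pickle=True).item();k=cv2.imread("pics/w1.png").astype(int)
mk=(k[...,2]>110)&(k[...,1]<70)&(k[...,0]<80);mk[:150]=0;mk[240:]=0;mk[:,:290]=0;mk[:,360:]=0
for v in range(162,232,5):
    x=np.nonzero(mk[v])[0];print(v,len(x) and (x.min(),x.max(),k[v,(x.min()+x.max())//2]))
y,x=np.nonzero(mk);print(y.min(),y.max())
g=k[:,:,2]
for p in((325,y.min()),(325,y.max())):print(atz(m,*p,167))
# white cup top (z=145) extents
w=(k.min(2)>120);w[:150]=0;w[240:]=0;w[:,:285]=0;w[:,365:]=0
n,l,s,c=cv2.connectedComponentsWithStats(w.astype(np.uint8));print(s[1:],c[1:])
for u,v,z in((288,122,32),(366,122,32)):print(atz(m,u,v,z))
print([proj(m,(547+dx,-185+dy,167)) for dx,dy in((22,-6),(22,6),(-22,-6),(-22,6))])
E
```

```text
162 0
167 0
172 (np.int64(319), np.int64(331), array([ 40,  41, 122]))
177 (np.int64(318), np.int64(331), array([ 37,  41, 175]))
182 (np.int64(318), np.int64(331), array([ 38,  41, 177]))
187 (np.int64(318), np.int64(331), array([ 37,  42, 177]))
192 (np.int64(318), np.int64(331), array([ 38,  43, 178]))
197 (np.int64(318), np.int64(331), array([ 36,  43, 178]))
202 (np.int64(318), np.int64(331), array([ 36,  43, 179]))
207 (np.int64(318), np.int64(331), array([ 37,  44, 179]))
212 (np.int64(318), np.int64(331), array([ 36,  43, 179]))
217 (np.int64(318), np.int64(331), array([ 35,  42, 180]))
222 (np.int64(318), np.int64(331), array([ 34,  42, 180]))
227 0
172 226
[ 569.08276564 -185.80694038  167.        ]
[ 526.56191783 -186.91961928  167.        ]
[[ 320  161    1    1    1]
 [ 315  160   44   63 1248]
 [ 313  163    2    1    2]
 [ 316  162    3    1    3]
 [ 290  166   27   57  813]] [[320.         161.        ]
 [342.47035256 189.91185897]
 [313.5        163.        ]
 [317.         162.        ]
 [302.68142681 195.90282903]]
[ 594.85178584 -147.67907041   32.        ]
[ 596.50120152 -232.77794981   32.        ]
[array([332.04525339, 172.24489223]), array([315.75625845, 171.93363316]), array([330.21724605, 227.98280993]), array([314.7162653 , 227.69922382])]
```

Bar centre is (547.5,-186.2) with yaw of about 1.5°, and the tool's yaw is 1.1°, so it's aligned. I'll descend to TCP z of about 147.5, then close.

Converted, 30 mm / 600 = 0.05, -1.2 mm / 600 = -0.002.

{"name": "step_hand", "arguments": {
  "increments": [
    [[0,0,0],[-0.002,0.0113,0.04],1],
    [[0,0,0],[0,0,0.05],1],
    [[0,0,0],[0,0,0.05],1],
    [[0,0,0],[0,0,0.0333],1],
    [[0,0,0],[0,0,0.0167],1],
    [[0,0,0],[0,0,0.01],1],
    [[0,0,0],[0,0,0.0058],1],
    [[0,0,0],[0,0,0],1],
    [[0,0,0],[0,0,0],1]
  ]
}}

```text
t: 4.53
ee_pos: [547.8, -187.9, 148.9]
tcp_rot: [1.0, 0.007, 0.001, 0.0]
force: [-0.2, -0.1, 0.5]
opening: 1.0
grasp_force: 0.0
```

{"name": "step_hand", "arguments": {
  "increments": [
    [[0,0,0],[0,0,0],0],
    [[0,0,0],[0,0,0],0],
    [[0,0,0],[0,0,0],0],
    [[0,0,0],[0,0,0],0],
    [[0,0,0],[0,0,0],0],
    [[0,0,0],[0,0,0],0],
    [[0,0,0],[0,0,0],0],
    [[0,0,0],[0,0,0],0]
  ],
  "grip_force": 60
}}

```text
t: 5.2
ee_pos: [547.1, -186.6, 147.8]
tcp_rot: [1.0, 0.007, -0.0, -0.001]
force: [-0.3, 3.8, 2.2]
opening: 0.122
grasp_force: 61.9
```

```bash
python3 - <<'E'
from h import *
import cv2
for n in("side","wrist"): cv2.imwrite(f"pics/{n}2.png",robot.capture(n))
a=cv2.imread("pics/side2.png")[180:310,310:430];b=cv2.imread("pics/wrist2.png")
c=np.hstack([cv2.resize(a,(369,400)),cv2.resize(b[100:400,160:480],(427,400))]);cv2.imwrite("pics/c2.png",c)
E
```

```text
(no output)
```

View pics/c2.png

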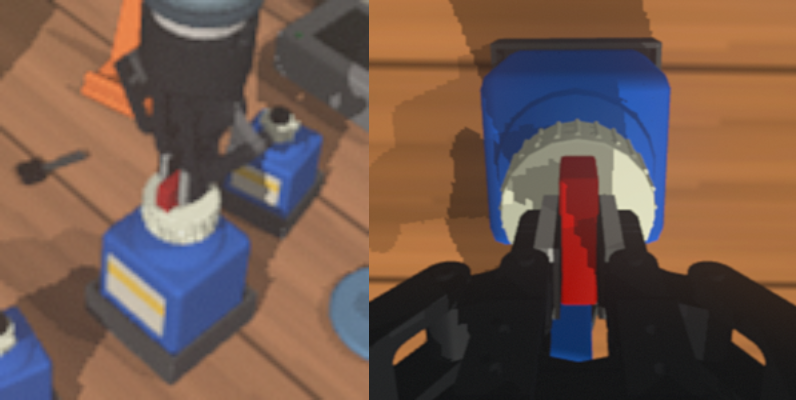

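The bar is held between both pads. Now I'll press down.

Converted, 1.5 mm / 600 = 0.0025, 1 mm / 600 = 0.0017.

{"name": "step_hand", "arguments": {
  "increments": [
    [[0,0,0],[0,0,0.0025],0],
    [[0,0,0],[0,0,0.0025],0],
    [[0,0,0],[0,0,0.0025],0],
    [[0,0,0],[0,0,0.0017],0],
    [[0,0,0],[0,0,0.0008],0],
    [[0,0,0],[0,0,0],0],
    [[0,0,0],[0,0,0],0],
    [[0,0,0],[0,0,0],0]
  ],
  "grip_force": 80
}}

```text
t: 5.97
ee_pos: [547.2, -186.6, 142.5]
tcp_rot: [1.0, 0.007, 0.0, -0.001]
force: [-3.6, 7.3, 9.8]
opening: 0.113
grasp_force: 84.6
```

Converted, 0.7 mm / 600 = 0.0012, -0.09 rad / 3.1416 = -0.0286.

{"name": "step_hand", "arguments": {
  "increments": [
    [[0,0,0],[0,0,0.0012],0],
    [[0,0,0],[0,0,0],0],
    [[0,0,-0.0159],[0,0,0],0],
    [[0,0,-0.0286],[0,0,0],0],
    [[0,0,-0.0286],[0,0,0],0],
    [[0,0,-0.0286],[0,0,0],0],
    [[0,0,-0.0286],[0,0,0],0],
    [[0,0,0],[0,0,0],0]
  ]
}}

```text
t: 6.63
ee_pos: [548.5, -186.8, 142.2]
tcp_rot: [0.977, 0.213, 0.001, -0.0]
force: [0.0, 5.4, 8.3]
opening: 0.113
grasp_force: 84.2
```

Converted, -0.09 rad / 3.1416 = -0.0286.

{"name": "step_hand", "arguments": {
  "increments": [
    [[0,0,-0.0286],[0,0,0],0],
    [[0,0,-0.0286],[0,0,0],0],
    [[0,0,-0.0286],[0,0,0],0],
    [[0,0,-0.0286],[0,0,0],0],
    [[0,0,-0.0286],[0,0,0],0],
    [[0,0,-0.0286],[0,0,0],0],
    [[0,0,-0.0286],[0,0,0],0],
    [[0,0,-0.0286],[0,0,0],0],
    [[0,0,-0.0286],[0,0,0],0],
    [[0,0,-0.0286],[0,0,0],0],
    [[0,0,-0.0255],[0,0,0],0],
    [[0,0,0],[0,0,0],0]
  ]
}}

```text
t: 7.63
ee_pos: [549.1, -186.9, 142.4]
tcp_rot: [0.762, 0.648, 0.002, 0.001]
force: [0.4, 5.4, 9.5]
opening: 0.116
grasp_force: 84.2
```

```bash
python3 - <<'E'
from h import *
import cv2
t=robot.sense();r=R.from_quat(t["tcp_rot"]);print(r.as_matrix().round(3),t["ft_torque"],t["joints"])
for n in("side","wrist"): cv2.imwrite(f"pics/{n}3.png",robot.capture(n))
a=cv2.imread("pics/side3.png")[180:310,310:430];b=cv2.imread("pics/wrist3.png")
c=np.hstack([cv2.resize(a,(369,400)),cv2.resize(b[100:400,160:480],(427,400))]);cv2.imwrite("pics/c3.png",c)
E
```

```text
[[ 0.161  0.987  0.004]
 [ 0.987 -0.161  0.001]
 [ 0.002  0.004 -1.   ]] [ 1.21337085 -0.12288883  0.06170477] [-0.03847377  0.5528963   0.39103253  1.82123985 -0.28066115  0.81809634
  0.33058854]
```

View pics/c3.png

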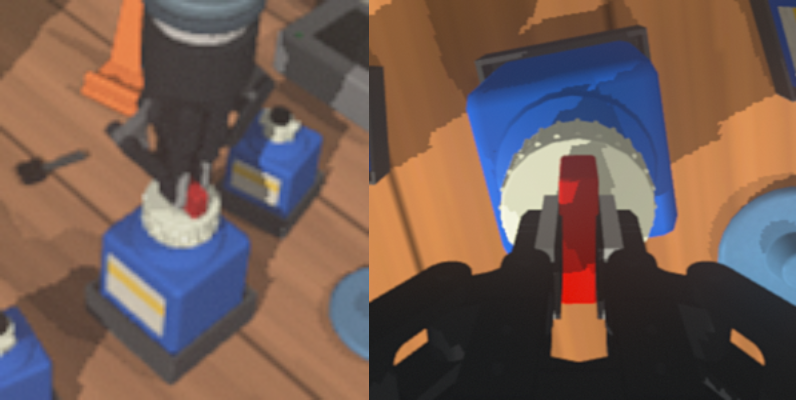

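The cap turned with the gripper by about 80°, with the bar still square between the pads. Now I'll lift it straight up 78 mm.

Converted, -12 mm / 600 = -0.02, -10 mm / 600 = -0.0167.

{"name": "step_hand", "arguments": {
  "increments": [
    [[0,0,0],[0,0,-0.0033],0],
    [[0,0,0],[0,0,-0.0067],0],
    [[0,0,0],[0,0,-0.01],0],
    [[0,0,0],[0,0,-0.0133],0],
    [[0,0,0],[0,0,-0.0167],0],
    [[0,0,0],[0,0,-0.02],0],
    [[0,0,0],[0,0,-0.02],0],
    [[0,0,0],[0,0,-0.02],0],
    [[0,0,0],[0,0,-0.0133],0],
    [[0,0,0],[0,0,-0.0067],0],
    [[0,0,0],[0,0,0],0],
    [[0,0,0],[0,0,0],0]
  ]
}}

```text
t: 8.73
ee_pos: [547.0, -187.5, 219.1]
tcp_rot: [0.764, 0.646, 0.0, -0.0]
force: [0.7, 0.3, -0.6]
opening: 0.117
grasp_force: 82.8
```

{"name": "step_hand", "arguments": {
  "increments": [
    [[0,0,0],[0,0,0],0],
    [[0,0,0],[0,0,0],0],
    [[0,0,0],[0,0,0],0],
    [[0,0,0],[0,0,0],0],
    [[0,0,0],[0,0,0],0],
    [[0,0,0],[0,0,0],0]
  ]
}}

```text
t: 9.23
ee_pos: [547.0, -187.6, 219.0]
tcp_rot: [0.764, 0.646, -0.0, -0.0]
force: [-0.5, -0.3, -0.9]
opening: 0.121
grasp_force: 82.8
```

```bash
python3 - <<'E'
from h import *
import cv2
for n in("side","scene"): cv2.imwrite(f"pics/{n}4.png",robot.capture(n))
a=cv2.imread("pics/side4.png")[160:310,310:430];b=cv2.imread("pics/scene4.png")[100:250,190:310]
c=np.hstack([cv2.resize(a,(400,500)),cv2.resize(b,(400,500))]);cv2.imwrite("pics/c4.png",c)
E
```

```text
(no output)
```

View pics/c4.png

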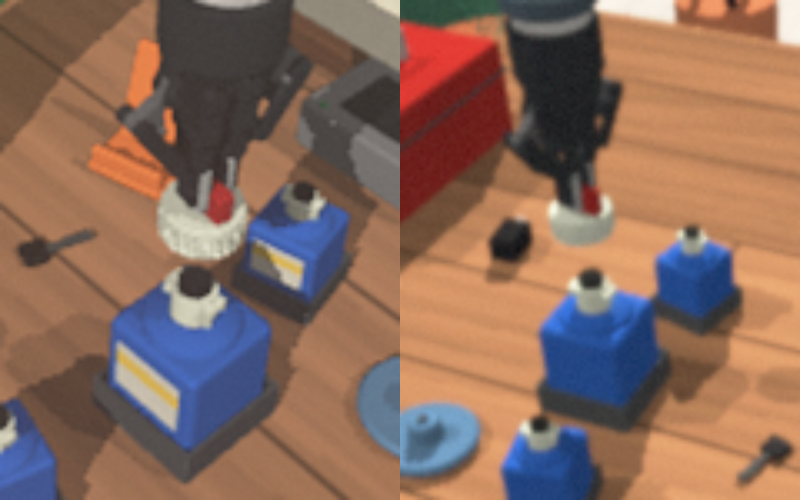

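The cap is off and held level above the bottle's mouth, with about 6 cm of clearance. The other items are where they were.

```bash
python3 -c "
from cell import robot
print(robot.job_done())"
```

```text
the job is handed in; nothing more can be done
None
```

The safety cap is unlocked, off the bottle and still held level in the gripper, about 6 cm above the mouth, and the job was handed in at about 9 s of the 42 s allowed; the hand-in returned no verdict.

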